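# Break the left pedal loose

### The arm

A 7-joint arm with a two-finger parallel gripper is mounted at the origin on the work surface. World frame = base frame: x ahead of the robot, y to its left, z up, the work surface at z = 0. Lengths are in mm, angles in rad, forces in N, time in s.
With the tool pointing down it reaches from about 400 to 875 mm from the base axis. Payload 6.5 kg.
Tool frame: the origin (TCP) lies midway between the tips of the shut fingers; the grasp point (between the pads) lies 19 mm behind it (ctrl.grasp_offset is the distance from the TCP to the grasp point, in mm); z points along the fingers, y is the direction in which the jaws open and shut (so a half turn about z gives the same grasp; the last joint's range is limited). The gripper opens to 88 mm and grips with 3 to 60 N. Pads are 18 mm wide; open, the fingers measure 123 mm over their backs; the gripper's body (75 mm by 187 mm) begins 45 mm behind the grasp point.
Start: joints at [1.058, 0.536, -0.004, 1.538, 0.003, 1.067, -0.071], TCP at [280.848, -586.186, 238.716] pointing down, gripper open.
Joint ranges: [-2.7, 2.7], [-0.37, 2.16], [-1.27, 1.26], [0.24, 2.4], [-1.31, 4.45], [0.19, 1.91], [-2.76, 2.76]. Speed limits (rad/s): [2.39, 2.39, 3.14, 3.14, 3.14, 3.14, 3.14].

### API

Orientations are given as a unit quaternion [w, x, y, z].
In Python, from workcell import ctrl gives the robot as it stands. The module is installed in compiled form; this text tells all that it offers.
- The arm moves only by the tool step_arm, never from a script. Its argument "plan" is a list of rows, each a list of 7 numbers: the shift along the tool's x, y, z in mm, then the turn, a rotation vector about the tool's x, y, z in degrees, then the finger opening in mm, from 0 to 88.1. In form: [[dx, dy, dz, ax, ay, az, claw], ...]. A call has 1 to 12 rows; each row shifts and turns the commanded pose from where the row before left it, along the tool's axes as they then stand; what a row does not reach is not made up. A row lasts 1/8 s, in which the tool goes at most 62.5 mm and 10.7 degrees, less where a joint would pass 70% of its speed; a pose out of reach is approached as far as the arm can. A call with a gripper value outside its range is refused whole. The fingers move at their own pace and stop on an object; "grip_force" is the grip in N (left out, the last holds). Time passes only in rows, so rows that do not move let the fingers close. It gives the time, the measured TCP pose, the force and the opening at its end, in the units of the state.
- ctrl.read_state(): the state, without advancing time (a new reading comes with each control period).
- ctrl.get_image(name): name is "side" or "top" or "wrist"; returns the picture (480x640x3 uint8, red, green, blue); there is no depth.
- ctrl.calibration(name): a dict with "fx", "fy", "cx", "cy" (pixels), "R" (3x3) and "t" (3): a world point X has camera coordinates R X + t. Camera axes: x right, y down, z forward; pixel columns grow to the right and rows downward; lengths in mm; the calibration is good to about 2 mm. A picture is of the moment at which its call begins: read the wrist's pose just before it. calibration takes no time and is no camera call; for the wrist camera it gives the pose at the moment of the call.
- ctrl.sign_off(): hands the job in, once; it reports no verdict.
The state is a dict: "t": time; "joints": joint angles; "qvel": joint speeds; "joint_torque": joint torques, N m; "tool_pos": TCP position; "ee_rot": TCP orientation; "force": force on the tool from outside, world axes, zero at the start; "ft_torque": the same for the moment, N m; "gripper_width": finger opening in mm.
Only numpy, scipy, OpenCV 4.12 (cv2) and the standard library are available. Lean on these libraries where they do the work, as an engineer would, in place of code of your own. Each camera call takes 0.05 s, during which the arm holds its last target. There are 200 camera calls.

### The job

The left crank is clamped in the vise with the pedal spanner already on its pedal axle. Slacken the pedal - being the left one its thread is left-handed - by turning the axle with the spanner about 60 degrees or more, then draw the spanner off the flats and lay it gently down flat in the red tool tray. Leave everything else on the bench where it is.

Things in the scene. Friction and masses are not known exactly. Their poses are not given: they have to be found in the camera images.
- pedal_eye (a point): Fixed point on the pedal axle's axis, half-way up its two wrench flats, at the upper end of the sloping crank. z: the axle's axis, out of the crank into the pedal, leaning 30 degrees from vertical back over the vise. x: along the crank's line, uphill, away from the vise; y: level. Flats 15 mm apart, 20 mm long, 11 mm high, between the crank's face below and a 27 mm collar above.
- vise: Grey iron bench vise fixed to the bench, about 170 mm high, base 210 mm across with its lugs, reaching 115 mm to -y and 145 mm to +y (screw handle). Origin at the centre of its underside. Its copper soft jaws hold the aluminium left crank arm (170 mm between centres, 28 mm wide, 14 mm thick), which slopes 30 degrees up towards the vise's +x.
- pedal_mid (a point): Middle of the black platform pedal on the axle, 57 mm above pedal_eye along its z. The pedal is 90 mm long along z and 78 by 22 mm in section, and spins freely on the axle: turning it does not turn the axle. It stands from 12 to 102 mm above pedal_eye, over the spanner's jaw.
- axle (a joint): Angle (rad) of the pedal axle in its left-hand thread: 0 at the start (tight), growing as it is turned clockwise as seen looking down on the pedal (against z of pedal_eye), which loosens it. The other way only tightens it: it stops dead at -0.05. Turning takes 0.6 N m (friction; it stays where it is left); it climbs 1.27 mm a turn.
- spanner_jaw (a point): Middle of the open jaw of the loose steel pedal spanner (about 0.32 kg, 187 mm long). x: from jaw to handle end; z: across the thickness, along the axle at the start. Starts on the flats, handle about 60 to 67 degrees from pedal_eye's x towards its y. Jaw 16.5 mm wide (up to 0.1 rad of play), 8 mm thick; comes off when drawn about 30 mm along +x, cannot be lifted off along z.
- spanner_grip (a point): Middle of the thickness of the spanner's blue handle, 110 mm from the middle of the jaw along the spanner's x; same axes as spanner_jaw. The handle is 26 mm wide (y), 13 mm thick (z) and runs from 61 to 173 mm from the jaw's middle; the jaw's prongs end 14 mm beyond the jaw's middle. The spanner balances about 89 mm from the jaw's middle.
- tray: Red steel tool tray fixed to the bench, left or right of the vise: 290 mm (x) by 190 mm (y) outside, 34 mm high, walls 4 mm, lined with black rubber. Origin at the centre of its underside; the inner floor is 6 mm above it. Empty at the start.
- parts_bin: Bystander: grey plastic parts bin 240 by 170 by 55 mm fixed to the bench on the other side of the vise. Not to be used.
- right_pedal: Bystander: loose black pedal lying on the bench.
- chainring: Bystander: loose dark chainring, 145 mm across, lying flat.
- cassette: Bystander: loose stepped stack of sprockets, 112 mm across, 35 mm high.
- grease_jar: Bystander: loose amber glass jar with white cap, 64 mm across, 75 mm high.
- blue_can: Bystander: loose blue can, 76 mm across, 105 mm high.
- screwdriver: Bystander: loose screwdriver with black handle, 200 mm long.
- mallet: Bystander: loose rubber mallet with wooden handle, 230 mm long.
Not all that is in view belongs to the job. Of the things that look like the part that bears spanner_jaw, the larger one is meant.

How it is judged:
By the outcome, as a careful person would: the job done as asked, in the order asked, and still so for the second after the job is handed in, with the robot touching nothing.
It also fails if it takes over 58 s, if anything falls off the work surface, if the arm or the gripper's body presses on something with over 40 N, if the wrist force passes 120 N, or if a joint passes its speed limit or range.

## Working session

There is one attempt and no reset: what is moved stays moved. The work goes in short steps, Python scripts to look and compute and a tool call to move; the robot and the scene stay as the last step left them, time stands still between calls to the robot, and variables do not carry over. Pictures are saved under pics/ and viewed, about 8 in all and at most 12, crops included, and the job is handed in when it is done.

Besides the shell and the picture viewer there is one more tool, called as name(argument=value, ...) on one line, values as JSON. step_arm: Moves the arm, as the interface text tells. Its arguments: {"type":"object","properties":{"plan":{"type":"array"},"grip_force":{"type":"number"}},"required":["plan"]}

```bash
mkdir -p pics; cat > h.py <<'E'
import numpy as np, cv2
from workcell import ctrl
def snap(n,f):
    c=ctrl.calibration(n); im=ctrl.get_image(n)[:,:,::-1].copy(); cv2.imwrite(f'pics/{f}.png',im); np.save(f'pics/{f}.npy',{k:np.array(v) for k,v in c.items()},allow_pickle=True); return im,c
def ray(c,u,v):
    R=np.array(c['R']);t=np.array(c['t']);d=R.T@np.array([(u-c['cx'])/c['fx'],(v-c['cy'])/c['fy'],1]);return -R.T@t,d/np.linalg.norm(d)
def onz(c,u,v,z):
    o,d=ray(c,u,v);return o+d*(z-o[2])/d[2]
def tri(c1,p1,c2,p2):
    o1,d1=ray(c1,*p1);o2,d2=ray(c2,*p2);A=np.c_[d1,-d2];s=np.linalg.lstsq(A,o2-o1,rcond=None)[0]
    a=o1+s[0]*d1;b=o2+s[1]*d2;return (a+b)/2,np.linalg.norm(a-b)
def proj(c,X):
    p=np.array(c['R'])@np.array(X)+np.array(c['t']);return np.array([c['fx']*p[0]/p[2]+c['cx'],c['fy']*p[1]/p[2]+c['cy']])
def ld(f): return np.load(f'pics/{f}.npy',allow_pickle=True).item()
E
python3 - <<'E'
from h import *
for n in('top','side'):
    im,c=snap(n,n+'0');print(n,-np.array(c['R']).T@np.array(c['t']),np.array(c['R']).round(2).tolist(),c['fx'])
s=ctrl.read_state();print(s)
E
```

```text
top [ 301.79016246  -13.18645881 1547.36863606] [[0.01, -1.0, -0.0], [-0.99, -0.01, -0.13], [0.13, 0.0, -0.99]] 518.8235212583361
side [ -58.8843577   499.20421464 1017.40743159] [[-0.66, -0.75, -0.02], [-0.56, 0.51, -0.65], [0.5, -0.42, -0.76]] 537.1421685904563
{'t': 0.1, 'joints': array([ 1.05779255,  0.53710009, -0.00441628,  1.53875604,  0.00258413,
        1.06728505, -0.07120051]), 'qvel': array([ 0.00047827, -0.00201943,  0.00105866, -0.00222705, -0.0004865 ,
        0.00107337, -0.00097216]), 'joint_torque': array([ 1.79096638e-03, -5.72082782e+01,  9.93619971e-01, -2.52233237e+01,
       -5.60894574e-02,  1.33708538e-02,  2.33568403e-05]), 'tool_pos': array([ 280.60065601, -585.7094323 ,  237.92774218]), 'ee_rot': array([-7.37894548e-04,  9.75144214e-01,  2.21569780e-01, -2.24926590e-04]), 'force': array([ 0.36020327,  0.48445962, -0.01898516]), 'ft_torque': array([ 0.01702541,  0.00693429, -0.00938049]), 'gripper_width': 88.12375155993907}
```

View pics/top0.png

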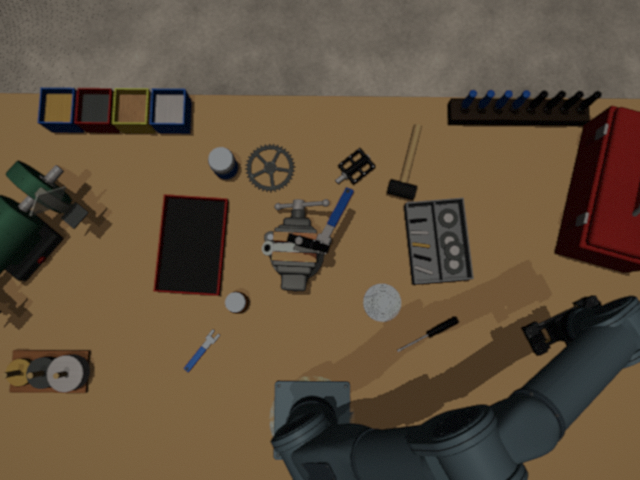

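View pics/side0.png

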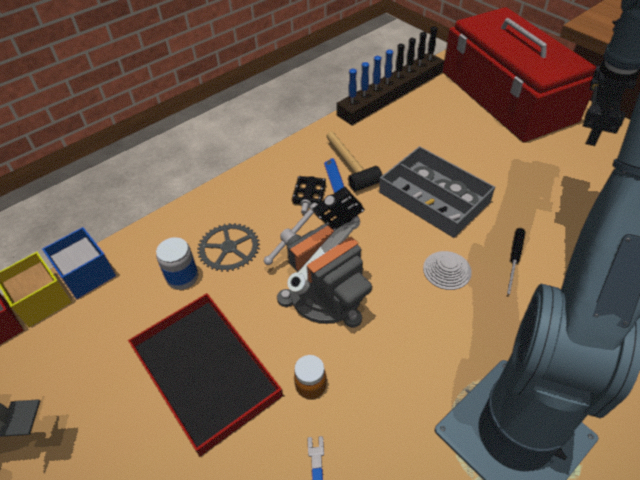

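```bash
python3 - <<'E'
from h import *
a=cv2.imread('pics/top0.png')[170:300,240:370];b=cv2.imread('pics/side0.png')[150:330,260:400]
A=cv2.resize(a,(400,400),interpolation=cv2.INTER_CUBIC);B=cv2.resize(b,(400,514),interpolation=cv2.INTER_CUBIC)
o=np.zeros((514,800,3),np.uint8);o[:400,:400]=A;o[:,400:]=B
cv2.imwrite('pics/crop0.png',cv2.convertScaleAbs(o,alpha=1.5,beta=10))
for n,(x0,y0,x1,y1) in(('top0',(300,150,380,270)),('side0',(300,140,360,240))):
    im=cv2.imread(f'pics/{n}.png');h=cv2.cvtColor(im,cv2.COLOR_BGR2HSV);m=cv2.inRange(h,(105,120,50),(125,255,255));k=np.zeros_like(m);k[y0:y1,x0:x1]=m[y0:y1,x0:x1]
    cs,_=cv2.findContours(k,0,2);c=max(cs,key=cv2.contourArea);print(n,cv2.contourArea(c),cv2.minAreaRect(c),cv2.boxPoints(cv2.minAreaRect(c)).round(1).tolist())
im=cv2.imread('pics/top0.png');h=cv2.cvtColor(im,cv2.COLOR_BGR2HSV);m=cv2.inRange(h,(0,120,50),(8,255,255))|cv2.inRange(h,(172,120,50),(180,255,255));k=np.zeros_like(m);k[180:310,140:240]=m[180:310,140:240]
c=np.argwhere(k)[:,::-1];r=cv2.minAreaRect(c.astype(np.int32));cc=ld('top0');print('tray',[onz(cc,*p,34).round(0).tolist() for p in cv2.boxPoints(r)],onz(cc,*r[0],34))
E
```

```text
top0 258.5 ((339.9394836425781, 206.69424438476562), (7.901060581207275, 40.8620491027832), 28.610462188720703) [[326.70001220703125, 222.6999969482422], [346.29998779296875, 186.89999389648438], [353.20001220703125, 190.60000610351562], [333.6000061035156, 226.5]]
side0 273.5 ((333.9980163574219, 175.3275909423828), (32.82009506225586, 10.249464988708496), 70.90650939941406) [[323.79998779296875, 161.5], [333.5, 158.10000610351562], [344.20001220703125, 189.1999969482422], [334.5, 192.5]]
tray [[364.0, 467.0, 34.0], [656.0, 455.0, 34.0], [640.0, 260.0, 34.0], [349.0, 276.0, 34.0]] [500.58652243 364.55348269  34.        ]
```

View pics/crop0.png

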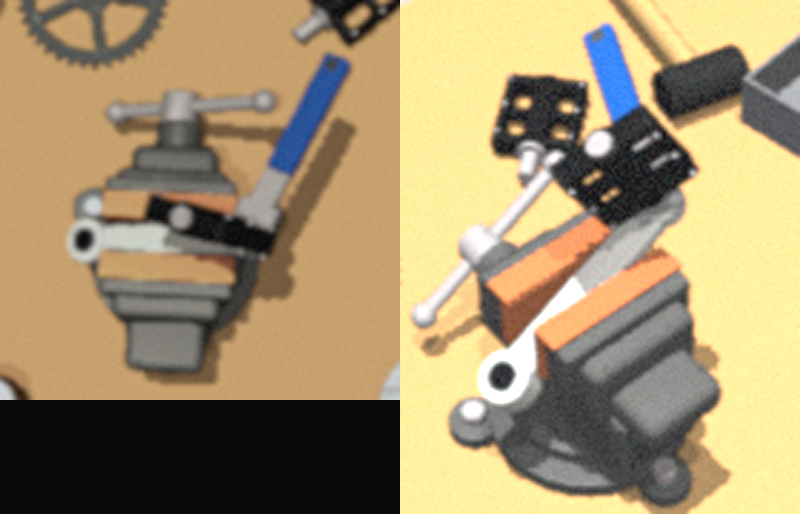

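```bash
python3 - <<'E'
from h import *
from scipy.optimize import least_squares
T=ld('top0');S=ld('side0')
t=lambda u,v:(240+u/3.077,170+v/3.077); s=lambda u,v:(260+(u-400)/2.857,150+v/2.857)
F=((349.8,188.7),(328.6,159.8));H=(t(84,240),s(502,376));C=(t(181,218),s(598,143));N=(330.1,224.6)
for n,p in(('F',F),('H',H),('C',C)):print(n,tri(T,p[0],S,p[1]))
def fr(psi):
    x=np.array([np.cos(psi)*np.cos(np.pi/6),np.sin(psi)*np.cos(np.pi/6),.5]);z=np.array([-np.cos(psi)*.5,-np.sin(psi)*.5,np.cos(np.pi/6)]);return np.c_[x,np.cross(z,x),z]
def res(q,full=0):
    E=q[:3];R=fr(q[3]);d=R@[np.cos(q[4]),np.sin(q[4]),0]
    r=[]
    for P,(a,b) in((E+173*d,F),(E+R@[-170,0,-5.5],H),(E+R@[0,0,102],C)):
        r+=[proj(T,P)-a,proj(S,P)-b]
    r.append(proj(T,E+61*d)-N)
    return np.concatenate(r)
q=least_squares(res,[560,-60,200,-1.57,1.1],x_scale=[100,100,100,1,1]).x
print(q[:3],np.degrees(q[3:]),res(q).reshape(-1,2).round(1).tolist())
E
```

```text
F (array([627.28039296, -94.11786615, 217.10232882]), np.float64(1.1944125706264415))
H (array([481.42911937, 129.16322919, 112.61116181]), np.float64(2.053703094118678))
C (array([477.78820428,  35.15144571, 291.06905045]), np.float64(0.6283817507345784))
[473.07887258 -17.1943288  194.56856118] [-95.56123246  67.06668727] [[-0.9, -0.4], [-1.1, -2.9], [1.5, -1.4], [-1.0, -0.2], [0.9, 0.5], [0.4, 2.5], [0.1, 2.5]]
```

```bash
cat >> h.py <<'E'
from scipy.spatial.transform import Rotation as Ro, Slerp
def q2R(q): return Ro.from_quat([q[1],q[2],q[3],q[0]])
def fr(psi):
    c=np.cos(np.pi/6);x=np.array([np.cos(psi)*c,np.sin(psi)*c,.5]);z=np.array([-np.cos(psi)*.5,-np.sin(psi)*.5,c]);return np.c_[x,np.cross(z,x),z]
def tool(E,psi,th,r,depth,up=0):
    "TCP pose: handle gripped at r from the jaw, tips depth beyond handle mid plane, raised up along axle"
    P=fr(psi);d=P@[np.cos(th),np.sin(th),0];z=-P[:,2];return E+r*d+z*(depth-up),Ro.from_matrix(np.c_[-d,np.cross(z,-d),z])
def rows(p1,R1,n,claw,p0=None,R0=None):
    if p0 is None: s=ctrl.read_state();p0=s['tool_pos'];R0=q2R(s['ee_rot'])
    sl=Slerp([0,1],Ro.concatenate([R0,R1]));out=[];p=np.array(p0);R=R0
    for k in range(1,n+1):
        t=p0+(p1-p0)*k/n;Rt=sl(k/n);a=R.inv().apply(t-p);w=np.degrees((R.inv()*Rt).as_rotvec());b=list(a.round(1))+list(w.round(2))
        out.append([float(v) for v in b]+[claw]);p=p+R.apply(b[:3]);R=R*Ro.from_rotvec(np.radians(b[3:]))
    return out
E
python3 - <<'E'
from h import *
p,R=tool(np.array([473.,-17,194.6]),np.radians(-95.56),np.radians(66),110,7,130)
print(p,R.as_matrix().round(2)); s=ctrl.read_state();print(np.degrees((q2R(s['ee_rot']).inv()*R).magnitude()))
for r in rows(p,R,20,88):print(r)
E
```

```text
[575.22173041  -4.09019906 323.49164003] [[-0.88  0.48 -0.05]
 [ 0.44  0.75 -0.5 ]
 [-0.2  -0.46 -0.87]]
126.86443296215587
[25.9, -19.9, -4.3, 0.11, -1.84, -6.07, 88]
[27.6, -17.0, -5.0, 0.11, -1.83, -6.07, 88]
[29.1, -14.0, -6.0, 0.12, -1.84, -6.07, 88]
[30.3, -10.9, -6.9, 0.11, -1.84, -6.07, 88]
[31.0, -7.7, -7.8, 0.11, -1.83, -6.07, 88]
[31.4, -4.4, -8.8, 0.11, -1.84, -6.07, 88]
[31.3, -1.1, -9.9, 0.11, -1.84, -6.07, 88]
[31.0, 2.2, -10.8, 0.11, -1.83, -6.07, 88]
[30.2, 5.5, -11.8, 0.12, -1.84, -6.07, 88]
[29.0, 8.5, -12.8, 0.11, -1.84, -6.08, 88]
[27.6, 11.6, -13.7, 0.11, -1.83, -6.07, 88]
[25.7, 14.3, -14.6, 0.11, -1.84, -6.07, 88]
[23.6, 16.9, -15.5, 0.11, -1.83, -6.07, 88]
[21.2, 19.3, -16.1, 0.12, -1.84, -6.07, 88]
[18.5, 21.3, -16.9, 0.11, -1.84, -6.07, 88]
[15.6, 23.1, -17.4, 0.11, -1.83, -6.07, 88]
[12.5, 24.6, -18.0, 0.11, -1.84, -6.07, 88]
[9.2, 25.6, -18.3, 0.11, -1.84, -6.07, 88]
[5.9, 26.5, -18.6, 0.12, -1.83, -6.07, 88]
[2.5, 26.8, -18.8, 0.11, -1.84, -6.07, 88]
```

step_arm(plan=[[26,-20,-4,0,-1.8,-6,88],[28,-17,-5,0,-1.8,-6,88],[29,-14,-6,0,-1.8,-6,88],[30,-11,-7,0,-1.8,-6,88],[31,-8,-8,0,-1.8,-6,88],[31,-4,-9,0,-1.8,-6,88],[31,-1,-10,0,-1.8,-6,88],[31,2,-11,0,-1.8,-6,88],[30,5,-12,0,-1.8,-6,88],[29,8,-13,0,-1.8,-6,88],[28,12,-14,0,-1.8,-6,88],[26,14,-15,0,-1.8,-6,88]])

```text
t: 1.6
tool_pos: [458.3, -236.3, 291.4]
ee_rot: [0.039, 0.642, 0.746, -0.171]
force: [0.4, 0.5, 0.0]
gripper_width: 87.9
```

```bash
python3 - <<'E'
from h import *
p,R=tool(np.array([473.,-17,194.6]),np.radians(-95.56),np.radians(66),110,7,130)
print(ctrl.read_state()['joints'].round(2))
for r in rows(p,R,9,88):print(r)
E
```

```text
[ 0.44  0.32 -0.33  1.81  0.46  1.21  0.07]
[21.1, 14.9, -13.3, 0.18, -1.53, -5.51, 88]
[19.3, 16.8, -14.0, 0.18, -1.54, -5.51, 88]
[17.2, 18.5, -14.4, 0.17, -1.54, -5.51, 88]
[14.9, 20.1, -15.0, 0.18, -1.53, -5.51, 88]
[12.5, 21.3, -15.4, 0.18, -1.53, -5.51, 88]
[10.0, 22.3, -15.8, 0.18, -1.54, -5.51, 88]
[7.4, 23.1, -16.0, 0.18, -1.53, -5.51, 88]
[4.7, 23.6, -16.3, 0.17, -1.54, -5.51, 88]
[2.0, 24.0, -16.5, 0.18, -1.53, -5.52, 88]
```

step_arm(plan=[[21,15,-13,0.2,-1.5,-5.5,88],[19,17,-14,0.2,-1.5,-5.5,88],[17,18.5,-14.5,0.2,-1.5,-5.5,88],[15,20,-15,0.2,-1.5,-5.5,88],[12.5,21,-15.5,0.2,-1.5,-5.5,88],[10,22,-16,0.2,-1.5,-5.5,88],[7.5,23,-16,0.2,-1.5,-5.5,88],[4.5,23.5,-16,0.2,-1.5,-5.5,88],[2,24,-16.5,0.2,-1.5,-5.5,88],[0,0,0,0,0,0,88]])

```text
t: 2.85
tool_pos: [576.2, -4.0, 323.5]
ee_rot: [0.039, 0.248, 0.934, -0.254]
force: [0.2, -0.4, -0.4]
gripper_width: 88.1
```

```bash
python3 - <<'E'
from h import *
s=ctrl.read_state();im,c=snap('wrist','w1');print(s['joints'].round(2),s['tool_pos'],s['force'])
P,R=tool(np.array([473.,-17,194.6]),np.radians(-95.56),np.radians(66),110,0,0)
h=cv2.cvtColor(im,cv2.COLOR_BGR2HSV);m=cv2.inRange(h,(105,120,40),(128,255,255))
cs,_=cv2.findContours(m,0,2);k=max(cs,key=cv2.contourArea);print(cv2.contourArea(k),cv2.boxPoints(cv2.minAreaRect(k)).round(1).tolist())
d=-R.as_matrix()[:,0]
for r in(-110,-49,0,63):print(proj(c,P+d*r))
print('cam',-np.array(c['R']).T@np.array(c['t']))
E
```

```text
[ 0.06  0.49 -0.55  1.57  0.68  1.5   0.4 ] [576.21275341  -4.04209565 323.52043609] [ 0.23892227 -0.35588921 -0.3837631 ]
2900.0 [[305.5, 175.89999389648438], [334.5, 174.5], [340.1000061035156, 290.79998779296875], [311.1000061035156, 292.20001220703125]]
[318.42469908  80.82499538]
[318.67167484 165.92099356]
[318.84542362 225.78648706]
[319.04243978 293.66880303]
cam [510.61032016 106.24410758 433.86662996]
```

View pics/w1.png

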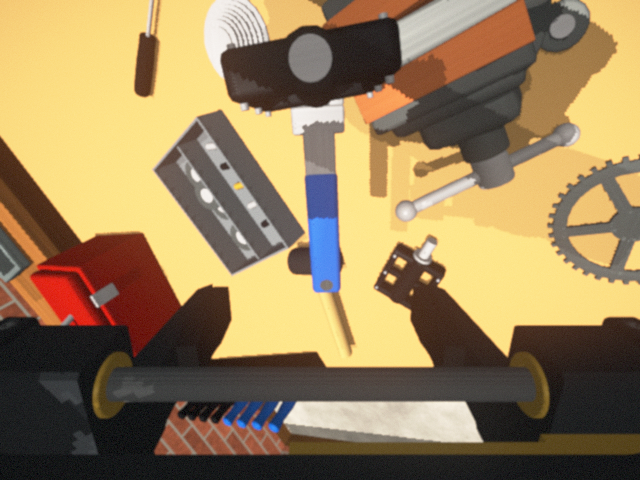

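```bash
python3 - <<'E'
from h import *
from scipy.optimize import least_squares
T=ld('top0');S=ld('side0');W=ld('w1')
t=lambda u,v:(240+u/3.077,170+v/3.077); s=lambda u,v:(260+(u-400)/2.857,150+v/2.857)
def res(q):
    E=q[:3];R=fr(q[3]);d=R@[np.cos(q[4]),np.sin(q[4]),0];up=R[:,2]*6
    F=E+173*d+up;N=E+61*d+up;H=E+R@[-170,0,-5.5];C=E+R@[0,0,102]
    r=[]
    for c,P,a in((T,F,(349.8,188.7)),(S,F,(328.6,159.8)),(T,N,(330.1,224.6)),(T,H,t(84,240)),(S,H,s(502,376)),(T,C,t(181,218)),(S,C,s(598,143)),(W,F,(325.6,291.5)),(W,N,(320,175.2)),(W,C,(310,58))):
        r.append(proj(c,P)-a)
    return np.concatenate(r)
f=least_squares(res,[473,-17,195,-1.66,1.1],x_scale=[100,100,100,1,1],loss='soft_l1');q=f.x
print(q[:3],np.degrees(q[3:]),res(q).reshape(-1,2).round(1).tolist())
E=q[:3];p,R=tool(E,q[3],q[4],110,7,0)
print(p)
for r in rows(p,R,1,88):print(r)
E
```

```text
[470.73021367 -21.00934812 193.00497314] [-96.93855557  70.21731707] [[-1.9, -0.5], [-2.2, -2.2], [-0.0, 2.8], [3.0, -1.7], [0.2, -1.2], [2.5, 1.0], [2.4, 2.4], [-0.0, 1.7], [-1.5, -9.7], [1.2, 0.1]]
[569.16247929 -68.99389916 205.55773964]
[1.3, 3.7, 133.9, 0.23, 0.22, -3.26, 88]
```

```bash
python3 - <<'E'
from h import *
from scipy.optimize import least_squares
T=ld('top0');S=ld('side0');W=ld('w1')
t=lambda u,v:(240+u/3.077,170+v/3.077); s=lambda u,v:(260+(u-400)/2.857,150+v/2.857)
def geo(q):
    E=q[:3];R=fr(q[3]);d=R@[np.cos(q[4])*np.cos(q[5]),np.sin(q[4])*np.cos(q[5]),-np.sin(q[5])];return E,R,d
def res(q):
    E,R,d=geo(q);up=R[:,2]*6
    F=E+173*d+up;N=E+61*d+up;H=E+R@[-170,0,-5.5];C=E+R@[0,0,102]
    r=[]
    for c,P,a in((T,F,(349.8,188.7)),(S,F,(328.6,159.8)),(T,N,(330.1,224.6)),(T,H,t(84,240)),(S,H,s(502,376)),(T,C,t(181,218)),(S,C,s(598,143)),(W,F,(325.6,291.5)),(W,N,(320,175.2)),(W,C,(310,58))):
        r.append(proj(c,P)-a)
    return np.concatenate(r)
f=least_squares(res,[473,-17,195,-1.66,1.1,0],x_scale=[100,100,100,1,1,1],loss='soft_l1');q=f.x
print(q[:3],np.degrees(q[3:]),res(q).reshape(-1,2).round(1).tolist())
E,R,d=geo(q);print('G',E+110*d,'d',d)
a,e1=tri(T,(349.8,188.7),W,(325.6,291.5));b,e2=tri(T,(330.1,224.6),W,(320,175.2));c,e3=tri(S,(328.6,159.8),W,(325.6,291.5));print(a,e1,b,e2,c,e3,np.linalg.norm(a-b))
E
```

```text
[478.7361118  -16.14890459 204.36965262] [-90.39681821  63.7452943   11.46256971] [[1.0, -0.9], [-0.4, -1.2], [-0.1, 0.2], [0.5, 0.8], [0.3, -0.4], [0.2, -0.5], [-0.5, -1.1], [-0.0, -0.3], [0.4, -1.1], [-0.0, 0.0]]
G [575.05642632 -69.04745328 209.28295661] d [ 0.87563922 -0.4808959   0.0446664 ]
[627.65228756 -93.23053322 220.87714588] 1.7184189529454597 [532.55383792 -42.63485587 213.23685432] 0.2699980774553206 [632.35729327 -99.62773334 212.12852804] 2.6660159970568875 107.99079472682146
```

```bash
cat >> h.py <<'E'
E0=np.array([478.74,-16.15,204.37]);PSI=np.radians(-90.4);TH=np.radians(63.75);DR=np.radians(11.46)
def stool(th,r,depth,up=0,dr=DR,out=0,E=E0):
    P=fr(PSI);e=P@[np.cos(th),np.sin(th),0];y=P@[-np.sin(th),np.cos(th),0];d=e*np.cos(dr)-P[:,2]*np.sin(dr);n=np.cross(d,y)
    return E+r*d-n*(depth-up)+out*d,Ro.from_matrix(np.c_[-d,y,-n])
E
python3 - <<'E'
from h import *
p,R=stool(TH,110,8,60);p2,_=stool(TH,110,8)
print(p,p2)
for r in rows(p,R,3,88):print(r)
E
```

```text
[584.47836661 -47.58590019 255.70402386] [573.61359883 -72.34641405 202.1421552 ]
[-4.2, 1.4, 26.3, -0.29, 2.9, -0.85, 88]
[-5.5, 1.2, 26.1, -0.3, 2.9, -0.86, 88]
[-6.8, 1.0, 25.8, -0.29, 2.9, -0.85, 88]
```

step_arm(plan=[[-4,1.5,26,-0.3,2.9,-0.9,88],[-5.5,1,26,-0.3,2.9,-0.9,88],[-7,1,26,-0.3,2.9,-0.9,88],[0,0,0,0,0,0,60]])

```text
t: 3.4
tool_pos: [583.4, -53.5, 253.5]
ee_rot: [-0.039, 0.249, 0.94, -0.23]
force: [-0.0, -0.3, 0.2]
gripper_width: 80.2
```

```bash
python3 - <<'E'
from h import *
im,c=snap('wrist','w2')
p,R=stool(TH,110,8)
for r in rows(p,R,2,60):print(r)
d=-R.as_matrix()[:,0];z=-R.as_matrix()[:,2]
G=p-8*(-z);
for r in(-49,0,63):print('pred top',proj(c,G+d*r+6*z))
h=cv2.cvtColor(im,cv2.COLOR_BGR2HSV);m=cv2.inRange(h,(105,120,40),(128,255,255))
cs,_=cv2.findContours(m,0,2);k=max(cs,key=cv2.contourArea);print(cv2.contourArea(k),cv2.boxPoints(cv2.minAreaRect(k)).round(1).tolist())
T=ctrl.read_state();tp=T['tool_pos'];print('tcp px',proj(c,tp))
E
```

```text
[0.4, 1.4, 28.9, -0.06, -0.1, -0.05, 60]
[0.5, 1.3, 28.9, -0.06, -0.1, -0.05, 60]
pred top [326.5980584  182.88690323]
pred top [326.45218386 264.12875799]
pred top [326.29443648 351.98294144]
2814.0 [[307.0, 351.0], [307.0, 228.0], [346.0, 228.0], [346.0, 351.0]]
tcp px [322.0862834  302.44526096]
```

View pics/w2.png

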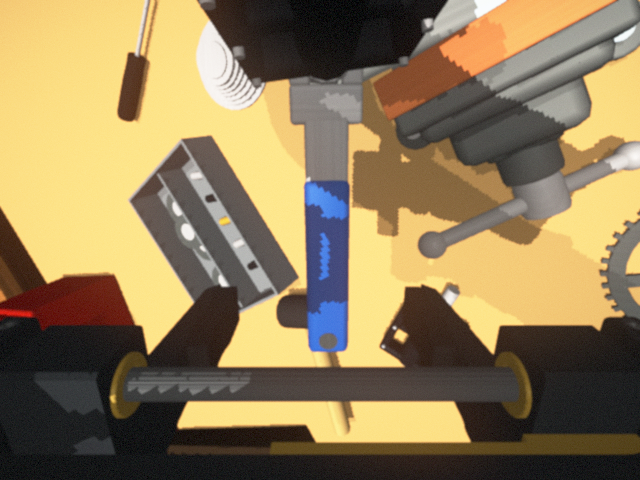

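step_arm(plan=[[0.5,1.5,29,0,0,0,60],[0.5,1.5,29,0,0,0,60],[0,0,0,0,0,0,30],[0,0,0,0,0,0,20],[0,0,0,0,0,0,20],[0,0,0,0,0,0,20]], grip_force=15)

```text
t: 4.2
tool_pos: [575.0, -69.6, 204.3]
ee_rot: [-0.035, 0.246, 0.941, -0.229]
force: [0.3, -2.0, 1.6]
gripper_width: 26.0
```

```bash
cat >> h.py <<'E'
def arc(deg,E=E0):
    s=ctrl.read_state();p=s['tool_pos'];R=q2R(s['ee_rot']);Q=Ro.from_rotvec(np.radians(deg)*fr(PSI)[:,2])
    return R.inv().apply(Q.apply(p-E)+E-p).round(2),np.degrees((R.inv()*Q*R).as_rotvec()).round(2)
E
python3 -c "
from h import *
print(arc(-5),ctrl.read_state()['joints'].round(2))"
```

```text
(array([ 0.25, -9.32,  0.05]), array([-0.98, -0.  ,  4.9 ])) [ 0.17  0.65 -0.51  1.61  0.67  1.36  0.49]
```

step_arm(plan=[[0,0,0,0,0,0,20],[0.2,-9.3,0,-1,0,4.9,20],[0.2,-9.3,0,-1,0,4.9,20],[0.2,-9.3,0,-1,0,4.9,20],[0.2,-9.3,0,-1,0,4.9,20]], grip_force=50)

```text
t: 4.82
tool_pos: [554.5, -95.5, 219.2]
ee_rot: [0.014, 0.404, 0.893, -0.198]
force: [3.7, -1.3, 2.0]
gripper_width: 25.7
```

```bash
python3 -c "
from h import *
s=ctrl.read_state();R=q2R(s['ee_rot']);print(arc(-5),s['joints'].round(2),R.inv().apply(s['force']),s['ft_torque'])"
```

```text
(array([ 0.16, -9.38, -0.01]), array([-0.98, -0.02,  4.9 ])) [ 0.23  0.55 -0.47  1.7   0.61  1.25  0.23] [-3.84597599  1.23691156 -1.90386805] [-0.06644713 -0.53512522  0.91580546]
```

step_arm(plan=[[0.2,-9.4,0,-1,0,4.9,20],[0.2,-9.4,0,-1,0,4.9,20],[0.2,-9.4,0,-1,0,4.9,20],[0.2,-9.4,0,-1,0,4.9,20],[0.2,-9.4,0,-1,0,4.9,20],[0.2,-9.4,0,-1,0,4.9,20]])

```text
t: 5.58
tool_pos: [505.9, -120.4, 233.8]
ee_rot: [0.085, 0.616, 0.77, -0.142]
force: [2.6, -4.4, 2.3]
gripper_width: 25.7
```

```bash
python3 -c "
from h import *
s=ctrl.read_state();R=q2R(s['ee_rot']);print(arc(-5),s['joints'].round(2),R.inv().apply(s['force']),s['ft_torque'])
d=-R.as_matrix()[:,0];P=fr(PSI);print(np.degrees(np.arctan2(d@P[:,1],d@P[:,0])),'r',(s['tool_pos']-E0)@d)"
```

```text
(array([ 0.21, -9.47,  0.  ]), array([-0.98, -0.02,  4.9 ])) [ 0.27  0.38 -0.4   1.88  0.54  1.07 -0.2 ] [-5.34933803  1.38636798 -0.82563221] [-0.77702522 -0.29822237  0.81402021]
13.69373893189851 r 111.6122452818423
```

step_arm(plan=[[0.2,-9.4,0,-1,0,4.9,20],[0.2,-9.4,0,-1,0,4.9,20],[0.2,-9.4,0,-1,0,4.9,20],[0.2,-9.4,0,-1,0,4.9,20],[0.2,-9.4,0,-1,0,4.9,20],[0.2,-9.4,0,-1,0,4.9,20],[0,0,0,0,0,0,20]])

```text
t: 6.45
tool_pos: [448.5, -120.7, 234.0]
ee_rot: [0.149, 0.786, 0.595, -0.078]
force: [-1.1, -6.0, 6.6]
gripper_width: 25.8
```

```bash
python3 -c "
from h import *
s=ctrl.read_state();R=q2R(s['ee_rot']);print(s['joints'].round(2),R.inv().apply(s['force']),s['ft_torque'])
d=-R.as_matrix()[:,0];P=fr(PSI);print(np.degrees(np.arctan2(d@P[:,1],d@P[:,0])),'r',(s['tool_pos']-E0)@d)
im,c=snap('wrist','w3');cv2.imwrite('pics/w3b.png',im)"
```

```text
[ 0.23  0.22 -0.34  2.1   0.54  0.89 -0.73] [-7.78102158  1.39354309 -4.34713937] [-1.28883942  0.41123908  0.1060279 ]
-16.243734153267393 r 112.70194844617633
```

View pics/w3.png

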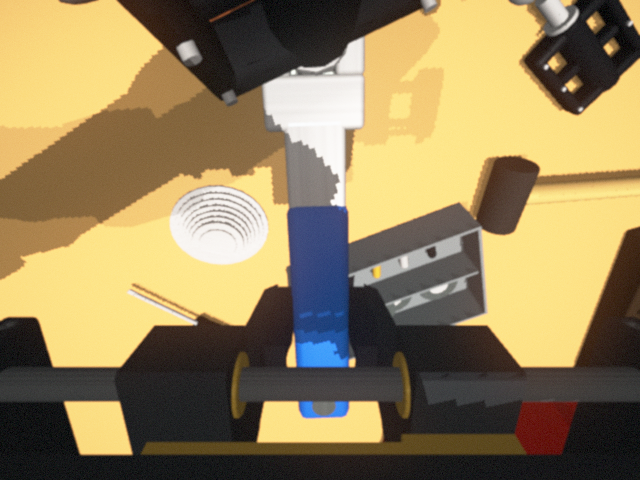

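step_arm(plan=[[-0.1,5.6,0,0.6,0,-2.9,20],[-4.9,0,-1,0,0,0,20],[-4.9,0,-1,0,0,0,20],[0,0,0,0,0,0,20]])

```text
t: 7.0
tool_pos: [453.0, -123.9, 237.5]
ee_rot: [0.14, 0.771, 0.617, -0.08]
force: [3.0, 11.0, -7.3]
gripper_width: 25.5
```

```bash
python3 -c "
from h import *
s=ctrl.read_state();R=q2R(s['ee_rot']);print(R.inv().apply(s['force']),s['ft_torque'])
d=-R.as_matrix()[:,0];P=fr(PSI);print(np.degrees(np.arctan2(d@P[:,1],d@P[:,0])),'r',(s['tool_pos']-E0)@d)"
```

```text
[13.06282162 -0.18032889  3.63825216] [ 2.77296095 -0.39106046  0.38816059]
-13.022842657346308 r 115.63349071832873
```

step_arm(plan=[[-4.9,0,-1,0,0,0,20],[-4.9,0,-1,0,0,0,20],[0,0,0,0,0,0,20],[0,0,0,0,0,0,20]])

```text
t: 7.5
tool_pos: [449.4, -137.6, 243.4]
ee_rot: [0.142, 0.772, 0.614, -0.084]
force: [0.5, 0.5, -3.3]
gripper_width: 25.6
```

```bash
python3 -c "
from h import *
s=ctrl.read_state();R=q2R(s['ee_rot']);f=R.inv().apply(s['force']);t=R.inv().apply(s['ft_torque']);print(f,t)
d=-R.as_matrix()[:,0];P=fr(PSI);print(np.degrees(np.arctan2(d@P[:,1],d@P[:,0])),'r',(s['tool_pos']-E0)@d)
im,c=snap('wrist','w4')
h=cv2.cvtColor(im,cv2.COLOR_BGR2HSV);m=cv2.inRange(h,(105,120,40),(128,255,255));m[:, :270]=0;m[:,370:]=0
y,x=np.nonzero(m);print('near row',y.min(),'before 207')"
```

```text
[1.55756283 0.02394552 3.02055919] [0.09598881 0.35149924 0.05537223]
-13.249055408921086 r 130.85085064133915
near row 206 before 207
```

View pics/w4.png

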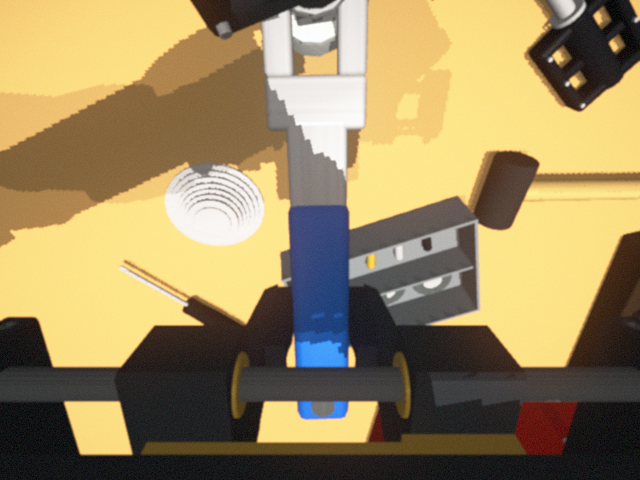

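step_arm(plan=[[-5,0,-1,0,0,0,20],[-5,0,-1,0,0,0,20],[-8,0,-1.6,0,0,0,20],[-15,0,-3,0,0,0,20],[-20,0,-4,0,0,0,20],[-20,0,-4,0,0,0,20],[0,0,0,0,0,0,20]])

```text
t: 8.43
tool_pos: [431.8, -201.6, 280.2]
ee_rot: [0.142, 0.772, 0.613, -0.084]
force: [0.0, 0.5, -2.6]
gripper_width: 25.9
```

```bash
python3 -c "
from h import *
s=ctrl.read_state();R=q2R(s['ee_rot']);f=R.inv().apply(s['force']);print(f,s['joints'].round(2))
d=-R.as_matrix()[:,0];P=fr(PSI);print('r',(s['tool_pos']-E0)@d,R.as_matrix().round(2))
"
```

```text
[ 1.31517274 -0.39045363  2.33092165] [ 0.39  0.14 -0.29  2.05  0.46  0.93 -0.4 ]
r 205.27000417739978 [[ 0.23  0.97  0.05]
 [ 0.92 -0.21 -0.32]
 [-0.3   0.12 -0.95]]
```

```bash
python3 - <<'E'
from h import *
s=ctrl.read_state();c=ctrl.calibration('wrist');p=s['tool_pos'];R=q2R(s['ee_rot'])
for dep in(4,8,12):print(dep,[proj(c,p+R.apply([x,0,-dep-6.5])).round(1).tolist() for x in(110,49,-63)])
az=np.radians(177.3);x=np.array([np.cos(az),np.sin(az),0]);z=np.array([0,0,-1.]);Rt=Ro.from_matrix(np.c_[x,np.cross(z,x),z])
p1=p+[10,60,150]
a=rows(p1,R,4,20);print(*a,sep='\n')
b=rows(np.array([529,363,300.]),Rt,14,20,p0=p1,R0=R);print(*b,sep='\n')
E
```

```text
4 [[318.2, 45.3], [318.5, 212.0], [319.0, 421.0]]
8 [[318.1, 42.9], [318.5, 214.6], [319.0, 427.6]]
12 [[318.1, 40.4], [318.5, 217.3], [318.9, 434.5]]
[3.0, 3.7, -40.2, 0.0, 0.0, 0.0, 20]
[3.1, 3.7, -40.2, 0.0, 0.0, 0.0, 20]
[3.0, 3.7, -40.1, 0.0, 0.0, 0.0, 20]
[3.0, 3.7, -40.2, 0.0, 0.0, 0.0, 20]
[37.6, -2.5, -2.6, -0.75, 1.35, -7.1, 20]
[37.6, 2.2, -1.6, -0.76, 1.35, -7.09, 20]
[37.1, 6.8, -0.8, -0.75, 1.36, -7.1, 20]
[36.0, 11.4, 0.3, -0.76, 1.35, -7.1, 20]
[34.3, 15.7, 1.2, -0.75, 1.35, -7.1, 20]
[32.0, 19.9, 2.3, -0.75, 1.35, -7.09, 20]
[29.3, 23.5, 3.3, -0.76, 1.35, -7.1, 20]
[26.0, 27.0, 4.3, -0.75, 1.35, -7.1, 20]
[22.4, 29.9, 5.2, -0.76, 1.36, -7.09, 20]
[18.5, 32.4, 6.1, -0.75, 1.35, -7.1, 20]
[14.1, 34.3, 6.9, -0.75, 1.35, -7.1, 20]
[9.6, 35.7, 7.7, -0.76, 1.35, -7.1, 20]
[5.0, 36.4, 8.3, -0.75, 1.35, -7.09, 20]
[0.2, 36.7, 8.9, -0.76, 1.36, -7.1, 20]
```

step_arm(plan=[[3,3.7,-40,0,0,0,20],[3,3.7,-40,0,0,0,20],[3,3.7,-40,0,0,0,20],[3,3.7,-40,0,0,0,20],[37.5,-2.5,-2.5,-0.75,1.35,-7.1,20],[37.5,2,-1.5,-0.75,1.35,-7.1,20],[37,7,-1,-0.75,1.35,-7.1,20],[36,11.5,0,-0.75,1.35,-7.1,20],[34.5,15.5,1,-0.75,1.35,-7.1,20],[32,20,2,-0.75,1.35,-7.1,20]])

```text
t: 9.68
tool_pos: [478.2, 78.0, 373.2]
ee_rot: [0.088, 0.491, 0.865, -0.052]
force: [0.3, 0.1, -2.9]
gripper_width: 25.3
```

step_arm(plan=[[29,23.5,3,-0.75,1.35,-7.1,20],[26,27,4,-0.75,1.35,-7.1,20],[22.5,30,5,-0.75,1.35,-7.1,20],[18.5,32.5,6,-0.75,1.35,-7.1,20],[14,34,7,-0.75,1.35,-7.1,20],[9.5,35.5,7.5,-0.75,1.35,-7.1,20],[5,36.5,8,-0.75,1.35,-7.1,20],[0,36.5,9,-0.75,1.35,-7.1,20],[0,0,0,0,0,0,20],[0,0,0,0,0,0,20]])

```text
t: 10.92
tool_pos: [527.2, 363.6, 300.4]
ee_rot: [-0.001, 0.022, 1.0, -0.001]
force: [-0.7, 0.1, -3.9]
gripper_width: 25.3
```

```bash
python3 - <<'E'
from h import *
s=ctrl.read_state();c=ctrl.calibration('wrist');p=s['tool_pos'];R=q2R(s['ee_rot']);print(R.as_matrix().round(3),s['joints'].round(2),s['force'])
az=np.radians(177.3);x=np.array([np.cos(az),np.sin(az),0]);z=np.array([0,0,-1.]);Rt=Ro.from_matrix(np.c_[x,np.cross(z,x),z])
print(*rows(np.array([529,363,90.]),Rt,4,20),sep='\n')
im,_=snap('wrist','w5');sd,_=snap('side','side5');tp,_=snap('top','top5')
o=np.zeros((480,800,3),np.uint8);o[:,:400]=cv2.resize(sd[180:480,80:330],(400,480));o[:300,400:]=cv2.resize(im,(400,300));o[300:,400:580]=tp[170:350,140:320];cv2.imwrite('pics/m5.png',o)
E
```

```text
[[-0.999  0.044 -0.002]
 [ 0.044  0.999 -0.001]
 [ 0.002 -0.001 -1.   ]] [-0.17  0.58 -0.77  1.46  0.41  1.27  0.54] [-0.69577911  0.06283966 -3.85183374]
[-0.6, -0.1, 52.6, -0.02, -0.03, 0.04, 20]
[-0.5, -0.0, 52.6, -0.01, -0.03, 0.04, 20]
[-0.5, -0.1, 52.6, -0.02, -0.03, 0.03, 20]
[-0.5, -0.1, 52.6, -0.02, -0.03, 0.04, 20]
```

View pics/m5.png

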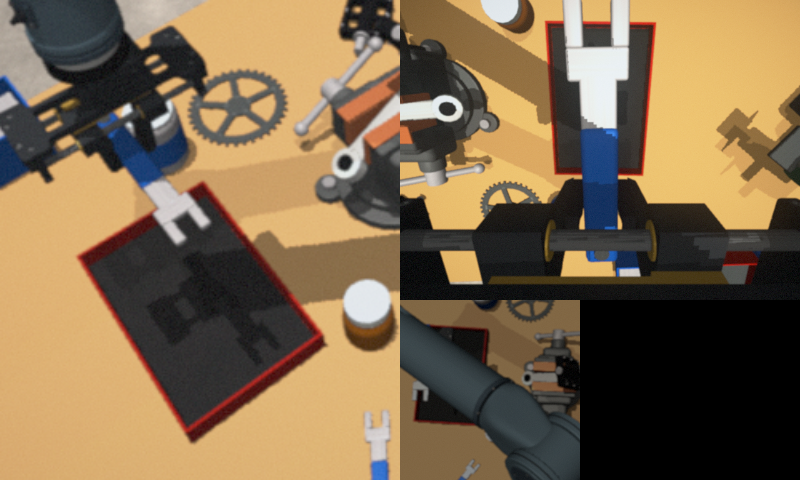

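step_arm(plan=[[-0.5,0,52.5,0,0,0,20],[-0.5,0,52.5,0,0,0,20],[-0.5,0,52.5,0,0,0,20],[-0.5,0,52.5,0,0,0,20],[0,0,30,0,0,0,20],[0,0,20,0,0,0,20],[0,0,10,0,0,0,20],[0,0,5,0,0,0,20],[0,0,0,0,0,0,20],[0,0,0,0,0,0,20]])

```text
t: 12.32
tool_pos: [529.5, 364.3, 26.7]
ee_rot: [-0.0, 0.022, 1.0, 0.0]
force: [-0.3, 0.9, -2.8]
gripper_width: 25.2
```

step_arm(plan=[[0,0,2,0,0,0,20],[0,0,2,0,0,0,20],[0,0,2,0,0,0,20],[0,0,2,0,0,0,20],[0,0,0,0,0,0,20]])

```text
t: 12.95
tool_pos: [528.8, 363.8, 17.5]
ee_rot: [-0.001, 0.022, 1.0, -0.0]
force: [0.3, -0.1, -3.2]
gripper_width: 25.7
```

step_arm(plan=[[0,0,1,0,0,0,20],[0,0,1,0,0,0,20],[0,0,0,0,0,0,20]])

```text
t: 13.32
tool_pos: [528.9, 363.8, 15.7]
ee_rot: [-0.001, 0.022, 1.0, -0.0]
force: [0.5, -0.4, -2.8]
gripper_width: 25.4
```

step_arm(plan=[[0,0,1,0,0,0,20],[0,0,1,0,0,0,20],[0,0,0,0,0,0,20]])

```text
t: 13.7
tool_pos: [528.9, 363.9, 13.7]
ee_rot: [-0.001, 0.022, 1.0, -0.0]
force: [-0.6, -0.4, -2.4]
gripper_width: 25.6
```

step_arm(plan=[[0,0,1,0,0,0,20],[0,0,1,0,0,0,20],[0,0,0,0,0,0,20]])

```text
t: 14.08
tool_pos: [528.9, 363.8, 11.7]
ee_rot: [-0.001, 0.022, 1.0, -0.0]
force: [0.1, 0.6, -3.5]
gripper_width: 25.5
```

step_arm(plan=[[0,0,1,0,0,0,20],[0,0,1,0,0,0,20],[0,0,0,0,0,0,20]])

```text
t: 14.45
tool_pos: [528.9, 363.8, 9.7]
ee_rot: [-0.001, 0.022, 1.0, -0.0]
force: [0.5, 0.4, -3.7]
gripper_width: 25.1
```

step_arm(plan=[[0,0,1,0,0,0,20],[0,0,1,0,0,0,20],[0,0,0,0,0,0,20]])

```text
t: 14.82
tool_pos: [528.9, 363.8, 7.7]
ee_rot: [-0.001, 0.022, 1.0, -0.0]
force: [1.0, -0.4, -3.9]
gripper_width: 25.4
```

step_arm(plan=[[0,0,1,0,0,0,20],[0,0,0,0,0,0,20],[0,0,0,0,0,0,20]], grip_force=3)

```text
t: 15.2
tool_pos: [529.0, 363.9, 6.9]
ee_rot: [-0.001, 0.022, 1.0, -0.0]
force: [0.2, -0.5, -2.0]
gripper_width: 26.1
```

step_arm(plan=[[0,0,0,0,0,0,20],[0,0,0,0,0,0,20],[0,0,0,0,0,0,27],[0,0,0,0,0,0,28],[0,0,0,0,0,0,34],[0,0,0,0,0,0,50],[0,0,0,0,0,0,60]])

```text
t: 16.08
tool_pos: [529.0, 363.9, 6.8]
ee_rot: [-0.001, 0.022, 1.0, 0.0]
force: [-0.1, 0.3, -0.2]
gripper_width: 52.3
```

step_arm(plan=[[0,0,-10,0,0,0,60],[0,0,-20,0,0,0,60],[0,0,-30,0,0,0,60],[0,0,-45,0,0,0,60],[0,0,-45,0,0,0,60],[0,0,-45,0,0,0,60],[0,0,-45,0,0,0,60],[0,0,0,0,0,0,60]])

```text
t: 17.08
tool_pos: [530.6, 365.9, 252.5]
ee_rot: [0.002, 0.022, 1.0, 0.003]
force: [-0.3, 0.8, -0.0]
gripper_width: 60.2
```

```bash
python3 - <<'E'
from h import *
s=ctrl.read_state();print(s['t'],s['force'])
im,_=snap('wrist','w6');sd,_=snap('side','side6')
o=np.zeros((480,800,3),np.uint8);o[:,:400]=cv2.resize(sd[180:480,80:330],(400,480));o[:300,400:]=cv2.resize(im,(400,300))
o[300:480,400:640]=cv2.resize(sd[140:275,240:420],(240,180));cv2.imwrite('pics/m6.png',o)
E
```

```text
17.075 [-0.29456314  0.79033502 -0.03009645]
```

View pics/m6.png

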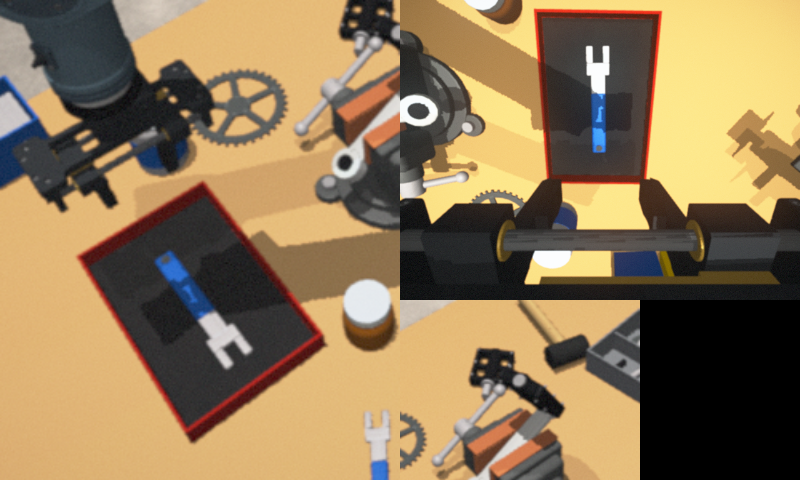

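```bash
python3 -c "
from h import *
print(ctrl.sign_off())"
```

```text
the job is handed in; nothing more can be done
None
```

The pedal is slackened, and the large spanner now lies flat in the middle of the red tray. I handed the job in at about 17 s.

- **Turning:** I gripped the handle and swung it 80° in the loosening direction. I then eased it back 3° and drew it off along its own length. I never measured the axle angle itself. Allowing for the jaw's play, it should have turned about 65 to 75°.
- **Drawing off:** the pull met a brief resistance of about 13 N, then came free. I saw no unexpected force anywhere in the job.
- **Laying down:** I lowered the fingertips to about 1 mm above the tray floor without feeling the spanner touch. I then slackened the grip so that it settled the last 2–3 mm (estimated).
- **Last checks:** the side and wrist pictures show the spanner flat inside the tray, clear of its walls. The arm was about 250 mm up and touching nothing. The things around the tray and vise looked undisturbed, but I did not measure them, and the final pictures did not cover the whole bench. The pedal body has spun on its axle, which it is free to do.

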